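Set the inking daubers on the drying board in order of size

TASK

Put the four inking daubers away on the drying board, each standing upright and centred on its own cork rest, in order of base size: the largest on the rest next to the steel ink tin, then ever smaller, so that the smallest ends up next to the amber bottle. Do not shift the tin or the bottle.

Things in the scene. Friction and masses are not known exactly. Their poses are not given: they have to be found in the camera images.
- dauber_38_center (a point): centre of the smallest of four inking daubers, 44 mm above its underside, z up: round base 38 mm across, 27 mm high (felt, brown wood on top), low cone to 34 mm, then a straight upright pale wooden handle 26 mm across, top 88 mm above the underside. Loose, about 80 g, stands upright on the table. All four are of one height with like handles; bases 38, 50, 62, 74 mm
- dauber_50_center (a point): centre of the second smallest of four inking daubers, 44 mm above its underside, z up: round base 50 mm across, 27 mm high (felt, brown wood on top), low cone to 34 mm, then a straight upright pale wooden handle 26 mm across, top 88 mm above the underside. Loose, about 120 g, stands upright on the table. All four are of one height with like handles; bases 38, 50, 62, 74 mm
- dauber_62_center (a point): centre of the second largest of four inking daubers, 44 mm above its underside, z up: round base 62 mm across, 27 mm high (felt, brown wood on top), low cone to 34 mm, then a straight upright pale wooden handle 26 mm across, top 88 mm above the underside. Loose, about 170 g, stands upright on the table. All four are of one height with like handles; bases 38, 50, 62, 74 mm
- dauber_74_center (a point): centre of the largest of four inking daubers, 44 mm above its underside, z up: round base 74 mm across, 27 mm high (felt, brown wood on top), low cone to 34 mm, then a straight upright pale wooden handle 26 mm across, top 88 mm above the underside. Loose, about 220 g, stands upright on the table. All four are of one height with like handles; bases 38, 50, 62, 74 mm
- rest_a: one of four alike cork rests: disc 80 mm across, 4 mm thick, fixed on the fixed dark wooden drying board (12 mm thick, 100 by 660 mm); origin at the centre of its underside; its top is 4 mm above that, 16 mm above the table. The rests form one straight row along the board, about 98 mm apart; their letters do not tell their order in the row
- rest_b: one of four alike cork rests: disc 80 mm across, 4 mm thick, fixed on the fixed dark wooden drying board (12 mm thick, 100 by 660 mm); origin at the centre of its underside; its top is 4 mm above that, 16 mm above the table. The rests form one straight row along the board, about 98 mm apart; their letters do not tell their order in the row
- rest_c: one of four alike cork rests: disc 80 mm across, 4 mm thick, fixed on the fixed dark wooden drying board (12 mm thick, 100 by 660 mm); origin at the centre of its underside; its top is 4 mm above that, 16 mm above the table. The rests form one straight row along the board, about 98 mm apart; their letters do not tell their order in the row
- rest_d: one of four alike cork rests: disc 80 mm across, 4 mm thick, fixed on the fixed dark wooden drying board (12 mm thick, 100 by 660 mm); origin at the centre of its underside; its top is 4 mm above that, 16 mm above the table. The rests form one straight row along the board, about 98 mm apart; their letters do not tell their order in the row
- tin: the flat steel ink tin, 93 mm in diameter and 54 mm high, 600 g, loose, standing on one end of the drying board, in line with the rests, about 123 mm from the nearest one (either end, it varies); origin at the centre of its underside. Not to be moved
- bottle: the amber bottle with a black cap, 60 mm in diameter and 115 mm high, loose, standing on the other end of the drying board; origin at the centre of its underside. Not to be moved
Mind the look-alikes: they are no part of the job. What is shaped like the part that bears dauber_50_center but blue is not meant.

How it is judged:
By the outcome, as a careful person would: the job done as asked, in the order asked, and still so for the second after the job is handed in, with the robot touching nothing.
It also fails if it takes over 102 s, if anything falls off the work surface, if the arm or the gripper's body presses on something with over 40 N, if the wrist force passes 120 N, or if a joint passes its speed limit or range.

ROBOT

A 6-joint arm with a two-finger parallel gripper is mounted at the origin on the work surface. World frame = base frame: x ahead of the robot, y to its left, z up, the work surface at z = 0. Lengths are in mm, angles in rad, forces in N, time in s.
With the tool pointing down it reaches from about 275 to 1000 mm from the base axis. Payload 8.4 kg.
Tool frame: the origin (TCP) lies between the finger pads; the fingertips stand r.tips_ahead ahead of it and the grasp point (between the pads) lies 6 mm ahead of it (r.tips_ahead is the distance from the TCP to the fingertips, in mm); z points along the fingers, y is the line along which they close (so a half turn about z gives the same grasp; the last joint's range is limited). The gripper opens to 85 mm and grips with 20 to 120 N. Pads are 22 mm wide; open, the fingers measure 114 mm over their backs; the gripper's body (76 mm by 85 mm) begins 54 mm behind the grasp point. The pads swing forward as they close: fully open they stand 13 mm farther back than shut.
Start: joints at [-1.268, 0.353, 1.633, -0, 1.155, -0.002], TCP at [187.563, -596.195, 256.281] pointing down, gripper open.
Joint ranges: [-2.63, 2.63], [-0.92, 2.1], [0.06, 2.66], [-1.3, 4.44], [0, 2.69], [-3.02, 3.02]. Speed limits (rad/s): [2.22, 2.22, 2.79, 3.14, 3.14, 3.14].

INTERFACE

Orientations are given as [roll, pitch, yaw] about the fixed x, y, z axes, in that order (R = Rz(yaw) Ry(pitch) Rx(roll)).
In Python, from rig import r gives the robot as it stands.
- The arm moves only by the tool carry_out, never from a script. Its arguments are lists of equal length, an entry for each row: "delta_pos": the shift along the tool's x, y, z in m, a list of three; "rot": the turn, a rotation vector about the tool's x, y, z in degrees, a list of three. A call has 1 to 8 rows; each row is the pose to reach, as a shift and turn from the pose commanded when the call began, along the tool's axes at that moment; what a row does not reach only later rows make up. A row lasts 1/8 s, in which the tool goes at most 62.5 mm and 10.7 degrees, less where a joint would pass 70% of its speed; a pose out of reach is approached as far as the arm can. A call with a gripper value outside its range is refused whole. "claw" is the finger opening in m, from 0 to 0.0854, set as the call begins (left out, the last holds). The fingers move at their own pace and stop on an object; "grip_force" is the grip in N (left out, the last holds). Time passes only in rows, so rows that repeat a pose let the fingers close. It gives the time, the measured TCP pose, the force, the opening and the grip force at its end, in the units of the state.
- r.sense(): the state, without advancing time (a new reading comes with each control period).
- r.grab_frame(name): name is "scene" or "side" or "wrist"; returns the picture (400x640x3 uint8, blue, green, red); there is no depth.
- r.camera_info(name): a dict with "fx", "fy", "cx", "cy" (pixels), "pose" (4x4, takes a point from camera to world coordinates); the wrist camera has in their place "hand_eye" (4x4, takes a point from camera to tool coordinates, whose origin is the TCP and whose axes are the flange's). Camera axes: x right, y down, z forward; pixel columns grow to the right and rows downward; lengths in mm; the calibration is good to about 2 mm. A picture is of the moment at which its call begins: read the wrist's pose just before it. camera_info takes no time and is no camera call.
- r.sign_off(): hands the job in; it is judged then, once.
Trained networks look in the newest picture that a camera, given by its name, has taken for a name from the list of things; names that differ only in an ending like _2 or _b are one class to them, and where a whole thing is asked for, a point or a joint stands for the part that bears it (a point fixed in the world has none). Each returns a list of dicts, best first, with "p" (0 to 1); they miss things now and then, are a little off and sometimes report something else, mostly with a low value. They report only what shows in the picture. A call takes as long as a camera call. They do not tell look-alikes from the thing itself.
- r.recognise(thing, camera): "box" ([left, top, right, bottom] in pixels, round what is visible of it).
- r.cut_out(thing, camera): "mask" (400x640 bool, what is visible of it) and "box" ([left, top, right, bottom] in pixels, round what is visible of it).
The state is a dict: "clock": time; "qpos": joint angles; "qvel": joint speeds; "joint_efforts": joint torques, N m; "eef_pos": TCP position; "tcp_rot": TCP orientation; "contact_force": force on the tool from outside, world axes, zero at the start; "wrist_torque": the same for the moment, N m; "opening": opening from 0.0 (shut) to 1.0 (fully open); "grasp_force": force on a finger pad.
Only numpy, scipy, OpenCV 4.12 (cv2) and the standard library are available. Lean on these libraries where they do the work, as an engineer would, in place of code of your own. Each camera call takes 0.05 s, during which the arm holds its last target. There are 200 camera calls.

## Working session

There is one attempt and no reset: what is moved stays moved. The work goes in short steps, Python scripts to look and compute and a tool call to move; the robot and the scene stay as the last step left them, time stands still between calls to the robot, and variables do not carry over. Pictures are saved under pics/ and viewed, at most 14 in all, crops included, and the job is handed in when it is done.

Besides the shell and the picture viewer there is one more tool, called in YAML: its name, and indented under it one key for each argument. carry_out: Moves the arm, as the interface text tells. Its arguments: {"type":"object","properties":{"delta_pos":{"type":"array","items":{"type":"array","items":{"type":"number"}}},"rot":{"type":"array","items":{"type":"array","items":{"type":"number"}}},"claw":{"type":"number"},"grip_force":{"type":"number"}},"required":["delta_pos","rot"]}

```bash
mkdir -p pics; ls
python3 - <<'E'
from rig import r
import cv2,numpy as np
s=r.sense();print(s['clock'],s['eef_pos'],s['tcp_rot'],r.tips_ahead)
a=r.grab_frame("scene");b=r.grab_frame("side")
cv2.imwrite("pics/a.png",a);cv2.imwrite("pics/b.png",b)
for c in("scene","side"):
  i=r.camera_info(c);print(c,i['fx'],i['fy'],i['cx'],i['cy'],np.round(i['pose'],3).tolist())
  for t in("dauber_38_center","dauber_50_center","dauber_62_center","dauber_74_center","rest_a","tin","bottle"):
    print(t,[(np.round(d['box']).tolist(),round(d['p'],2)) for d in r.recognise(t,c)])
print(r.camera_info("wrist"))
E
```

```text
pics
0.0 [ 187.45309401 -595.74381634  255.55218451] [-3.14016860e+00 -3.13782953e-05  3.04864344e-01] 25.0
scene 382.11414093313186 382.11414093313186 322.2805180308373 202.96950112024857 [[-0.565, 0.517, -0.643, 1138.753], [0.825, 0.338, -0.453, 450.317], [-0.016, -0.787, -0.617, 675.974], [0.0, 0.0, 0.0, 1.0]]
dauber_38_center [([404.0, 220.0, 420.0, 255.0], 0.63)]
dauber_50_center [([346.0, 193.0, 365.0, 232.0], 0.67), ([347.0, 170.0, 366.0, 202.0], 0.61)]
dauber_62_center [([257.0, 159.0, 276.0, 192.0], 0.83), ([348.0, 196.0, 366.0, 233.0], 0.42)]
dauber_74_center [([302.0, 171.0, 327.0, 208.0], 0.7)]
rest_a [([327.0, 254.0, 361.0, 280.0], 0.94), ([292.0, 236.0, 329.0, 262.0], 0.61), ([230.0, 209.0, 264.0, 234.0], 0.58), ([261.0, 223.0, 294.0, 246.0], 0.56)]
tin [([375.0, 255.0, 419.0, 303.0], 0.85)]
bottle [([194.0, 172.0, 223.0, 215.0], 0.61), ([256.0, 158.0, 274.0, 190.0], 0.52)]
side 470.261606871489 470.261606871489 320.76651980749085 191.29143206215514 [[-0.728, -0.422, 0.54, -87.32], [-0.686, 0.446, -0.575, 659.006], [0.001, -0.789, -0.614, 764.773], [0.0, 0.0, 0.0, 1.0]]
[... 343 characters left out ...]
, ([272.0, 190.0, 300.0, 207.0], 0.67), ([296.0, 171.0, 331.0, 188.0], 0.65), ([325.0, 158.0, 351.0, 172.0], 0.55)]
tin [([197.0, 216.0, 238.0, 260.0], 0.59), ([353.0, 114.0, 372.0, 152.0], 0.41)]
bottle [([353.0, 112.0, 373.0, 153.0], 0.92)]
{'fx': 321.50827992414037, 'fy': 321.50827992414037, 'cx': 323.4949979128007, 'cy': 202.64308790486038, 'hand_eye': array([[ 2.56074487e-04, -9.46171456e-01, -3.23665739e-01,
         8.37653631e+01],
       [ 9.99999939e-01,  3.18996083e-04, -1.41351126e-04,
         5.42058937e-01],
       [ 2.36990504e-04, -3.23665683e-01,  9.46171480e-01,
        -1.18022493e+02],
       [ 0.00000000e+00,  0.00000000e+00,  0.00000000e+00,
         1.00000000e+00]])}
```

View pics/a.png

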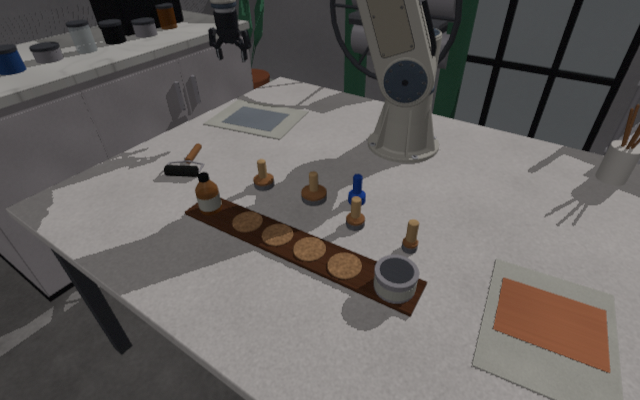

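View pics/b.png

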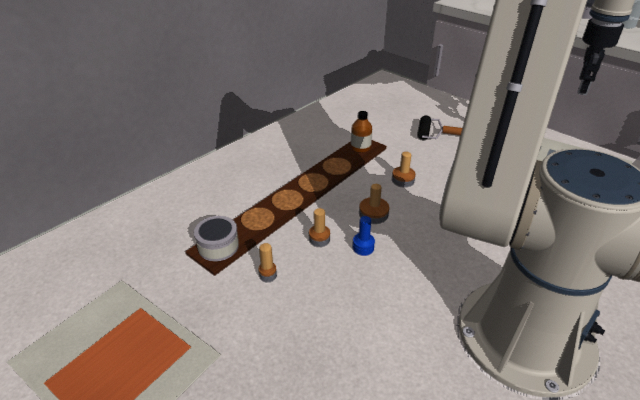

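Both pictures agree. In the scene view, left to right: dauber 62 (264,175), 74 (314,187), blue look-alike (357,190), 50 (355,213), 38 (411,236). The bottle is at (207,193), the tin at (397,279), and the four rests lie between them.

```bash
cat > h.py <<'E'
import numpy as np
from rig import r
from scipy.optimize import least_squares
from scipy.spatial.transform import Rotation as R
A=np.linspace(0,2*np.pi,60)
def circ(rad,z): return np.c_[rad*np.cos(A),rad*np.sin(A),0*A+z]
def dauber(d,z=0): return np.vstack([circ(d/2,z),circ(d/2,z+27),circ(13,z+34),circ(13,z+88)])
def cam(c):
    i=r.camera_info(c)
    if c=="wrist":
        s=r.sense();T=np.eye(4);T[:3,:3]=R.from_euler('xyz',s['tcp_rot']).as_matrix();T[:3,3]=s['eef_pos']
        return i,T@i['hand_eye']
    return i,np.array(i['pose'])
def proj(P,c):
    i,T=c;q=(P-T[:3,3])@T[:3,:3]
    return np.c_[i['fx']*q[:,0]/q[:,2]+i['cx'],i['fy']*q[:,1]/q[:,2]+i['cy']]
def fit(model,obs,x0=(600,0)):
    """obs: list of (cam,box)"""
    def f(p):
        o=[]
        for c,b in obs:
            u=proj(model+[p[0],p[1],0],c);o+=list(np.r_[u.min(0),u.max(0)]-b)
        return o
    s=least_squares(f,x0,loss='soft_l1');return s.x,np.abs(s.fun).max()
def mbox(m):
    y,x=np.nonzero(m);return np.array([x.min(),y.min(),x.max()+1,y.max()+1])
def ray(uv,z,c):
    i,T=c;d=T[:3,:3]@[(uv[0]-i['cx'])/i['fx'],(uv[1]-i['cy'])/i['fy'],1];return (T[:3,3]+d*(z-T[2,3])/d[2])[:2]
E
python3 - <<'E'
from h import *
C={c:cam(c) for c in("scene","side")}
for c in C: r.grab_frame(c)
for d in(38,50,62,74):
  print(d)
  for c in C:
    for k in r.cut_out(f"dauber_{d}_center",c):
      b=mbox(k['mask']);x,e=fit(dauber(d),[(C[c],b)]);print(c,round(k['p'],2),b,x.round(),e.round(1))
for t,h,rad in(("rest_a",16,40),("tin",12,46.5),("bottle",12,30)):
  print(t)
  for c in C:
    for k in r.cut_out(t,c):
      b=mbox(k['mask']);m=circ(rad,h)
      if t=="tin":m=np.vstack([m,circ(rad,66)])
      if t=="bottle":m=np.vstack([m,circ(13,127)])
      x,e=fit(m,[(C[c],b)]);print(c,round(k['p'],2),b,x.round(),e.round(1))
print(r.sense()['clock'])
E
```

```text
38
scene 0.76 [403 219 420 254] [467. 240.] 0.7
scene 0.4 [328 252 362 279] [626. 159.] 12.3
side 0.8 [258 243 277 283] [464. 238.] 0.3
50
scene 0.73 [346 196 365 230] [462.  81.] 0.9
scene 0.57 [348 174 368 204] [367.  33.] 1.8
side 0.97 [351 216 375 257] [369.  34.] 0.6
side 0.78 [309 207 330 248] [461.  80.] 0.5
62
scene 0.9 [254 159 275 191] [ 458. -241.] 0.5
side 0.56 [392 152 415 188] [ 453. -242.] 0.6
74
side 0.56 [360 184 388 223] [427. -80.] 1.4
rest_a
scene 0.71 [232 211 262 233] [ 626. -155.] 1.2
scene 0.69 [262 223 293 246] [619. -56.] 0.8
scene 0.67 [328 252 362 279] [614. 142.] 0.7
scene 0.59 [293 236 327 261] [614.  42.] 0.9
scene 0.45 [375 255 419 303] [605. 270.] 17.8
side 0.92 [322 158 351 175] [ 617. -154.] 0.3
side 0.68 [298 173 328 192] [613. -56.] 0.5
side 0.67 [272 190 303 211] [607.  43.] 0.6
tin
scene 0.88 [374 254 419 303] [603. 263.] 0.7
side 0.67 [297 172 328 192] [617. -59.] 16.1
side 0.65 [193 216 239 262] [602. 263.] 0.4
bottle
scene 0.62 [195 173 222 215] [ 641. -282.] 1.1
side 0.62 [351 111 372 153] [ 632. -282.] 0.3
1.6
```

The tin is at about y=263 and the bottle at about y=-282. So 74 goes to the rest at y=142, 62 to y=43, 50 to y=-56 and 38 to y=-155. I'll go to an overview pose for a wrist picture.

carry_out:
  delta_pos:
    - [0.05,-0.054,-0.01]
    - [0.1,-0.109,-0.02]
    - [0.15,-0.163,-0.03]
    - [0.2,-0.217,-0.04]
    - [0.25,-0.27,-0.05]
    - [0.3,-0.325,-0.06]
    - [0.35,-0.38,-0.074]
    - [0.402,-0.435,-0.074]
  rot:
    - [0,0,3]
    - [0,0,6]
    - [0,0,9]
    - [0,0,12]
    - [0,0,15]
    - [0,0,17.47]
    - [0,0,17.47]
    - [0,0,17.47]
  claw: 0.055

```text
clock: 2.6
eef_pos: [399.7, -146.2, 323.0]
tcp_rot: [3.141, -0.002, -0.0]
contact_force: [1.1, -0.3, -0.4]
opening: 0.645
grasp_force: 0.0
```

carry_out:
  delta_pos:
    - [0,0,0]
    - [0,0,0]
    - [0,0,0]
  rot:
    - [0,0,0]
    - [0,0,0]
    - [0,0,0]

```text
clock: 2.98
eef_pos: [398.4, -149.1, 321.9]
tcp_rot: [3.141, 0.0, -0.002]
contact_force: [0.1, -0.5, 0.0]
opening: 0.642
grasp_force: 0.0
```

Run:
```python
from h import *
import cv2
s=r.sense();print(s['clock'],s['eef_pos'],s['tcp_rot'],s['qpos'].round(2) if hasattr(s['qpos'],'round') else s['qpos'])
c=cam("wrist");f=r.grab_frame("wrist");cv2.imwrite("pics/w1.png",f)
for d in(38,50,62,74):
  for k in r.cut_out(f"dauber_{d}_center","wrist"):
      b=mbox(k['mask']);x,e=fit(dauber(d),[(c,b)]);print(d,round(k['p'],2),b,x.round(1),e.round(1))
for k in r.cut_out("rest_a","wrist"):
      b=mbox(k['mask']);x,e=fit(circ(40,16),[(c,b)]);print('rest',round(k['p'],2),b,x.round(1),e.round(1))
```

```text
2.975 [ 398.37793739 -149.09329819  321.8599064 ] [ 3.14142793e+00  4.74661715e-04 -2.00484441e-03] [-0.36 -0.04  1.95 -0.    1.23  1.21]
50 0.76 [ 96  86 168 129] [464.7  77.8] 1.6
50 0.62 [158 158 213 203] [373.5  28.2] 2.0
62 0.81 [374  86 425 138] [ 458.5 -245. ] 1.6
62 0.43 [240 106 299 165] [432. -78.] 6.2
74 0.81 [240 106 300 165] [429.2 -80.8] 0.5
rest 0.69 [141   0 180   9] [544.3  33.6] 64.7
rest 0.66 [53  0 95 10] [544.5 135.5] 63.7
rest 0.48 [230   0 259   5] [544.1 -65.9] 68.7
```

View pics/w1.png

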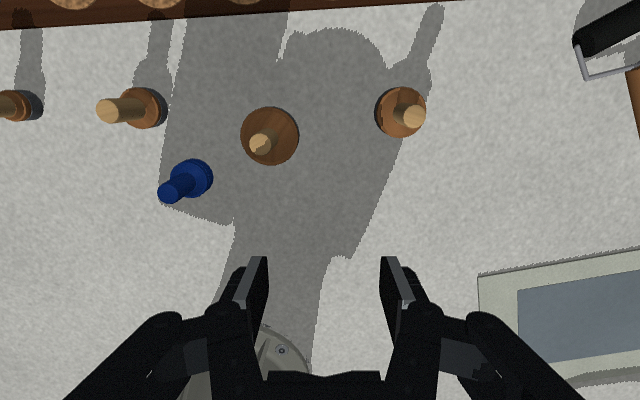

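The wrist view shows 62 at (400,112), 74 at (269,135), blue at (187,180), 50 at (135,108) and 38 at the left edge. I'll hover over 62 and refine there.

carry_out:
  delta_pos:
    - [0.02,0.03,0.04]
    - [0.04,0.06,0.08]
    - [0.058,0.094,0.12]
    - [0.058,0.094,0.142]
    - [0.058,0.094,0.142]
    - [0.058,0.094,0.142]
  rot:
    - [0,0,0]
    - [0,0,0]
    - [0,0,0]
    - [0,0,0]
    - [0,0,0]
    - [0,0,0]

```text
clock: 4.03
eef_pos: [457.2, -242.1, 180.9]
tcp_rot: [3.141, -0.001, -0.0]
contact_force: [-1.1, -1.2, 0.1]
opening: 0.645
grasp_force: 0.0
```

```bash
cat > look.py <<'E'
from h import *
import sys
def look(d,z=0,x0=None):
    s=r.sense();c=cam("wrist");r.grab_frame("wrist");p=np.array(s['eef_pos'])
    print(round(s['clock'],2),p.round(1),np.round(s['tcp_rot'],3))
    for k in r.cut_out(f"dauber_{d}_center","wrist"):
        b=mbox(k['mask']);x,e=fit(dauber(d,z),[(c,b)],p[:2]);print(d,round(k['p'],2),b,x.round(1),e.round(1),'delta',(x-p[:2]).round(1))
def rests(cams=("wrist",)):
    for n in cams:
        c=cam(n); 
        if n!="wrist": r.grab_frame(n)
        for k in r.cut_out("rest_a",n):
            b=mbox(k['mask']);x,e=fit(circ(40,16),[(c,b)]);print(n,'rest',round(k['p'],2),b,x.round(1),e.round(1))
if __name__=="__main__":
    look(int(sys.argv[1]));rests()
E
python3 look.py 62; python3 -c "
import cv2
from rig import r
cv2.imwrite('pics/w2.png',r.grab_frame('wrist'))"
```

```text
4.03 [ 457.2 -242.1  180.9] [ 3.141e+00 -1.000e-03 -0.000e+00]
62 0.94 [292 152 363 232] [ 459.1 -246.1] 1.3 delta [ 1.9 -4. ]
wrist rest 0.75 [ 34   0 137  44] [570.  -51.3] 63.2
wrist rest 0.64 [ 0  0 12 39] [569.6 -20.5] 86.8
wrist rest 0.57 [166   0 263  38] [ 569.7 -155. ] 69.6
```

View pics/w2.png

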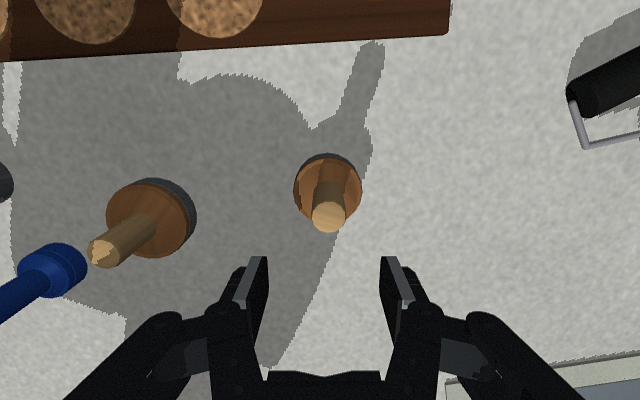

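Dauber 62's handle top is at (328,216), close to the finger midline at column 324. I'll correct by 2 to 3 mm, go down and grip.

carry_out:
  delta_pos:
    - [0.002,0.003,0.02]
    - [0.002,0.003,0.05]
    - [0.002,0.003,0.08]
    - [0.002,0.003,0.1]
    - [0.002,0.003,0.107]
    - [0.002,0.003,0.107]
  rot:
    - [0,0,0]
    - [0,0,0]
    - [0,0,0]
    - [0,0,0]
    - [0,0,0]
    - [0,0,0]

```text
clock: 4.97
eef_pos: [459.1, -245.0, 73.4]
tcp_rot: [3.142, -0.0, 0.0]
contact_force: [-0.3, -0.9, 0.2]
opening: 0.644
grasp_force: 0.0
```

carry_out:
  delta_pos:
    - [0,0,0]
    - [0,0,0]
    - [0,0,0]
    - [0,0,0]
    - [0,0,0]
    - [0,0,0]
  rot:
    - [0,0,0]
    - [0,0,0]
    - [0,0,0]
    - [0,0,0]
    - [0,0,0]
    - [0,0,0]
  claw: 0.015
  grip_force: 40

```text
clock: 5.72
eef_pos: [459.5, -245.4, 74.0]
tcp_rot: [3.141, -0.001, -0.0]
contact_force: [-1.0, -0.4, 7.0]
opening: 0.291
grasp_force: 39.0
```

carry_out:
  delta_pos:
    - [0,0,-0.03]
    - [0,0,-0.07]
    - [0.01,-0.03,-0.11]
    - [0.03,-0.07,-0.126]
    - [0.05,-0.12,-0.126]
    - [0.07,-0.17,-0.126]
    - [0.09,-0.21,-0.126]
    - [0.09,-0.235,-0.126]
  rot:
    - [0,0,0]
    - [0,0,0]
    - [0,0,0]
    - [0,0,0]
    - [0,0,0]
    - [0,0,0]
    - [0,0,0]
    - [0,0,0]

```text
clock: 6.72
eef_pos: [550.0, -7.9, 199.2]
tcp_rot: [-3.141, -0.001, 0.001]
contact_force: [0.3, -0.4, -1.9]
opening: 0.293
grasp_force: 40.0
```

carry_out:
  delta_pos:
    - [0,0,0]
    - [0,0,0]
  rot:
    - [0,0,0]
    - [0,0,0]

```text
clock: 6.98
eef_pos: [548.7, -10.4, 199.0]
tcp_rot: [3.141, 0.0, 0.0]
contact_force: [-0.2, -0.0, -1.6]
opening: 0.299
grasp_force: 40.0
```

Run:
```python
from look import *
import cv2
s=r.sense();p=s['eef_pos']
c=cam("wrist");cv2.imwrite('pics/w3.png',r.grab_frame("wrist"))
print(p,s['tcp_rot'],s['opening'])
rests()
for k in r.cut_out("dauber_62_center","wrist"):
    b=mbox(k['mask']);x,e=fit(dauber(62,p[2]-74),[(c,b)],p[:2]);print('held',k['p'],b,x,e,x-p[:2])
for n,m in(("tin",np.vstack([circ(46.5,12),circ(46.5,66)])),):
  for k in r.cut_out(n,"wrist"):
    b=mbox(k['mask']);print(n,b,fit(m,[(c,b)]))
```

```text
[548.65297608 -10.44055316 199.02316087] [3.14129722e+00 2.76550874e-04 1.51697787e-04] 0.2991010353463722
wrist rest 0.92 [333  61 422 154] [618.1 -59.7] 0.3
wrist rest 0.7 [225  66 313 157] [614.6  38. ] 0.4
wrist rest 0.6 [113  66 204 159] [614.  137.8] 0.8
wrist rest 0.56 [443  56 535 149] [ 622.4 -159.2] 0.7
held 0.65 [271 186 377 346] [548.15742395 -11.16516461] 2.1771113740712735 [-0.49555213 -0.72461145]
held 0.34 [595  50 640 124] [620.74437453 -98.05631929] 174.29922088660322 [ 72.09139845 -87.61576613]
```

View pics/w3.png

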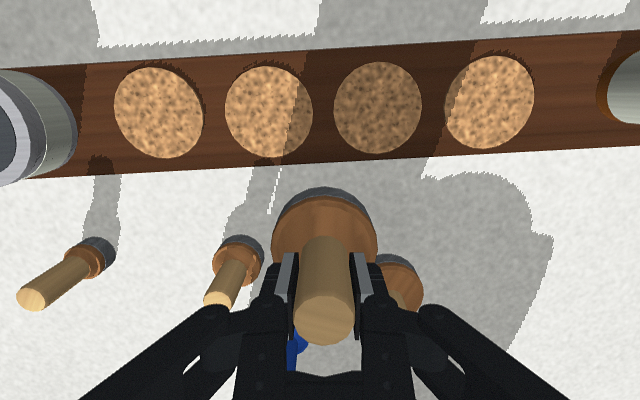

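All four rests are in view, at (159,112), (269,112), (378,107) and (489,103), and the held dauber sits straight in the grip. I'll place 62 on the second rest from the tin, at about (615.5, 38.5).

carry_out:
  delta_pos:
    - [0.03,-0.02,0.01]
    - [0.06,-0.045,0.03]
    - [0.067,-0.0495,0.06]
    - [0.067,-0.0495,0.085]
    - [0.067,-0.0495,0.1]
    - [0.067,-0.0495,0.105]
    - [0.067,-0.0495,0.108]
    - [0.067,-0.0495,0.108]
  rot:
    - [0,0,0]
    - [0,0,0]
    - [0,0,0]
    - [0,0,0]
    - [0,0,0]
    - [0,0,0]
    - [0,0,0]
    - [0,0,0]

```text
clock: 8.18
eef_pos: [616.4, 39.4, 91.7]
tcp_rot: [-3.142, -0.001, -0.0]
contact_force: [-0.3, -0.5, -1.3]
opening: 0.294
grasp_force: 40.1
```

carry_out:
  delta_pos:
    - [0,0,0]
    - [0,0,0]
  rot:
    - [0,0,0]
    - [0,0,0]

```text
clock: 8.43
eef_pos: [616.2, 39.5, 91.5]
tcp_rot: [-3.142, -0.001, -0.0]
contact_force: [0.5, 0.6, -1.7]
opening: 0.294
grasp_force: 40.1
```

carry_out:
  delta_pos:
    - [0,0,0.001]
    - [0,0,0.0015]
    - [0,0,0.0015]
  rot:
    - [0,0,0]
    - [0,0,0]
    - [0,0,0]

```text
clock: 8.8
eef_pos: [616.1, 39.5, 90.0]
tcp_rot: [3.142, -0.0, -0.0]
contact_force: [-2.4, -1.5, 4.8]
opening: 0.294
grasp_force: 40.8
```

carry_out:
  delta_pos:
    - [0,0,0]
    - [0,0,0]
    - [0,0,0]
    - [0,0,0]
  rot:
    - [0,0,0]
    - [0,0,0]
    - [0,0,0]
    - [0,0,0]
  claw: 0.055

```text
clock: 9.3
eef_pos: [615.9, 39.5, 89.5]
tcp_rot: [3.142, 0.0, -0.0]
contact_force: [0.8, 0.8, 0.0]
opening: 0.644
grasp_force: 0.0
```

Contact was made and the dauber released. Next I'll rise and hover over 74.

carry_out:
  delta_pos:
    - [0,0,-0.04]
    - [0,0,-0.09]
    - [-0.05,0.03,-0.1]
    - [-0.1,0.06,-0.1]
    - [-0.15,0.095,-0.095]
    - [-0.187,0.12,-0.09]
    - [-0.187,0.12,-0.09]
    - [-0.187,0.12,-0.09]
  rot:
    - [0,0,0]
    - [0,0,0]
    - [0,0,0]
    - [0,0,0]
    - [0,0,0]
    - [0,0,0]
    - [0,0,0]
    - [0,0,0]

```text
clock: 10.3
eef_pos: [429.8, -80.6, 180.0]
tcp_rot: [3.141, -0.002, -0.001]
contact_force: [-0.1, 0.1, 0.3]
opening: 0.643
grasp_force: 0.0
```

```bash
python3 look.py 74|head -4; python3 -c "
import cv2
from rig import r
cv2.imwrite('pics/w4.png',r.grab_frame('wrist'))"
```

```text
10.3 [429.8 -80.6 180. ] [ 3.141e+00 -2.000e-03 -1.000e-03]
74 0.82 [280 148 365 236] [429.3 -80.1] 0.9 delta [-0.5  0.5]
wrist rest 0.81 [ 9  0 69 12] [541.8 133.3] 96.1
wrist rest 0.75 [141   0 197  11] [541.8  29.6] 97.1
```

View pics/w4.png

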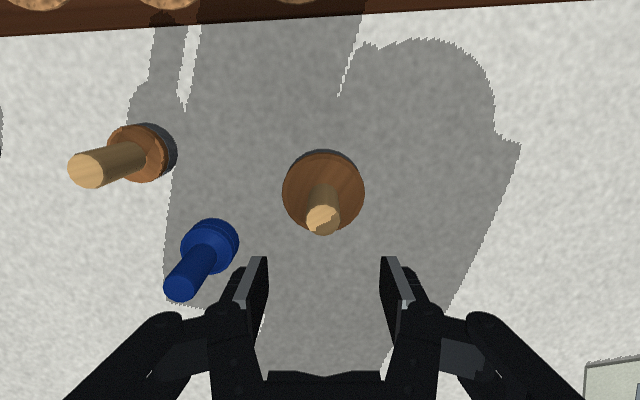

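Dauber 74 is centred under the gripper with its top at (323,219), and the blue one is clear to the left. I'll go down and grip.

carry_out:
  delta_pos:
    - [0,0,0.02]
    - [0,0,0.05]
    - [0,0,0.08]
    - [0,0,0.1]
    - [0,0,0.106]
    - [0,0,0.106]
  rot:
    - [0,0,0]
    - [0,0,0]
    - [0,0,0]
    - [0,0,0]
    - [0,0,0]
    - [0,0,0]

```text
clock: 11.25
eef_pos: [429.2, -80.3, 73.5]
tcp_rot: [-3.141, 0.0, 0.0]
contact_force: [0.2, 0.4, -0.3]
opening: 0.641
grasp_force: 0.0
```

carry_out:
  delta_pos:
    - [0,0,0]
    - [0,0,0]
    - [0,0,0]
    - [0,0,0]
    - [0,0,0]
    - [0,0,0]
  rot:
    - [0,0,0]
    - [0,0,0]
    - [0,0,0]
    - [0,0,0]
    - [0,0,0]
    - [0,0,0]
  claw: 0.015
  grip_force: 40

```text
clock: 12.0
eef_pos: [429.5, -80.5, 74.2]
tcp_rot: [3.141, -0.001, -0.0]
contact_force: [-0.1, 2.2, 7.2]
opening: 0.288
grasp_force: 40.0
```

carry_out:
  delta_pos:
    - [0,0,-0.04]
    - [0,0,-0.09]
    - [0.02,-0.02,-0.136]
    - [0.05,-0.06,-0.136]
    - [0.08,-0.1,-0.136]
    - [0.11,-0.14,-0.136]
    - [0.15,-0.18,-0.136]
    - [0.184,-0.218,-0.136]
  rot:
    - [0,0,0]
    - [0,0,0]
    - [0,0,0]
    - [0,0,0]
    - [0,0,0]
    - [0,0,0]
    - [0,0,0]
    - [0,0,0]

```text
clock: 13.0
eef_pos: [613.9, 138.9, 209.4]
tcp_rot: [3.141, 0.0, 0.0]
contact_force: [-0.1, -1.1, -1.5]
opening: 0.296
grasp_force: 40.0
```

carry_out:
  delta_pos:
    - [0,0,0]
    - [0,0,0]
  rot:
    - [0,0,0]
    - [0,0,0]

```text
clock: 13.25
eef_pos: [612.1, 137.2, 208.9]
tcp_rot: [3.141, 0.002, 0.0]
contact_force: [-0.3, -0.0, -1.7]
opening: 0.292
grasp_force: 40.2
```

Run:
```python
from look import *
import cv2
s=r.sense();p=s['eef_pos']
c=cam("wrist");cv2.imwrite('pics/w5.png',r.grab_frame("wrist"))
print(p,s['tcp_rot'])
rests()
for d,z in((74,p[2]-74),(62,16)):
  for k in r.cut_out(f"dauber_{d}_center","wrist"):
    b=mbox(k['mask']);x,e=fit(dauber(d,z),[(c,b)],p[:2]);print(d,k['p'],b,x,e,x-p[:2])
```

```text
[612.05786844 137.18781067 208.8624318 ] [3.14091483e+00 1.78371500e-03 4.17587716e-04]
wrist rest 0.77 [579 129 640 208] [ 622.9 -139.1] 18.5
wrist rest 0.73 [282 139 362 189] [614.9 137.7] 26.5
wrist rest 0.68 [382 139 460 212] [614.6  39.2] 3.8
wrist rest 0.64 [479 134 562 213] [618.  -59.2] 0.5
74 0.8 [259 176 388 344] [612.48943615 136.72680089] 3.260032654643652 [ 0.43156771 -0.46100978]
62 0.67 [392 148 471 223] [615.49387242  40.43984626] 3.0058207811080706 [  3.43600398 -96.74796441]
```

View pics/w5.png

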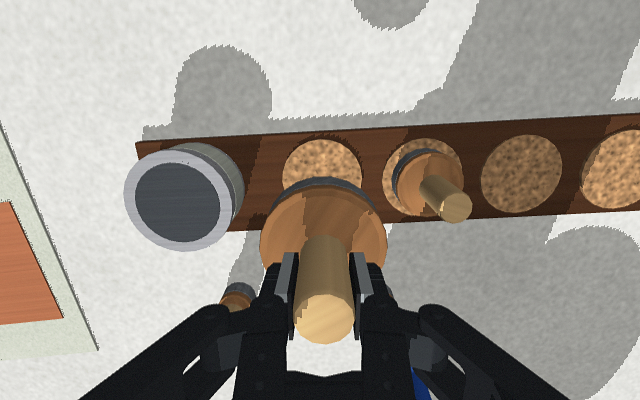

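Dauber 62 stands upright and centred on its rest at (422,177). The 74 is in line with its own rest at column 322, so I'll lower it.

carry_out:
  delta_pos:
    - [0.001,-0.001,0.03]
    - [0.001,-0.001,0.065]
    - [0.001,-0.001,0.095]
    - [0.001,-0.001,0.11]
    - [0.001,-0.001,0.116]
    - [0.001,-0.001,0.118]
    - [0.001,-0.001,0.1195]
    - [0.001,-0.001,0.1195]
  rot:
    - [0,0,0]
    - [0,0,0]
    - [0,0,0]
    - [0,0,0]
    - [0,0,0]
    - [0,0,0]
    - [0,0,0]
    - [0,0,0]

```text
clock: 14.45
eef_pos: [614.3, 138.6, 90.7]
tcp_rot: [-3.141, -0.001, -0.0]
contact_force: [-0.4, 0.9, -1.1]
opening: 0.291
grasp_force: 40.2
```

carry_out:
  delta_pos:
    - [0,0,0]
    - [0,0,0]
  rot:
    - [0,0,0]
    - [0,0,0]

```text
clock: 14.7
eef_pos: [614.1, 138.6, 90.4]
tcp_rot: [-3.141, -0.0, -0.0]
contact_force: [-0.5, -0.4, 0.0]
opening: 0.293
grasp_force: 40.3
```

carry_out:
  delta_pos:
    - [0,0,0.0005]
    - [0,0,0.0005]
  rot:
    - [0,0,0]
    - [0,0,0]

```text
clock: 14.95
eef_pos: [614.2, 138.7, 90.2]
tcp_rot: [-3.141, -0.001, -0.0]
contact_force: [-1.6, 0.9, 5.3]
opening: 0.294
grasp_force: 40.9
```

carry_out:
  delta_pos:
    - [0,0,0]
    - [0,0,0]
    - [0,0,0]
    - [0,0,0]
  rot:
    - [0,0,0]
    - [0,0,0]
    - [0,0,0]
    - [0,0,0]
  claw: 0.055

```text
clock: 15.45
eef_pos: [613.9, 138.5, 89.5]
tcp_rot: [3.142, 0.0, -0.0]
contact_force: [0.2, 0.6, 0.3]
opening: 0.647
grasp_force: 0.0
```

carry_out:
  delta_pos:
    - [0,0,-0.04]
    - [0,0,-0.09]
    - [-0.04,0.015,-0.1]
    - [-0.09,0.03,-0.1]
    - [-0.13,0.05,-0.095]
    - [-0.15,0.06,-0.09]
    - [-0.15,0.06,-0.09]
    - [-0.15,0.06,-0.09]
  rot:
    - [0,0,0]
    - [0,0,0]
    - [0,0,0]
    - [0,0,0]
    - [0,0,0]
    - [0,0,0]
    - [0,0,0]
    - [0,0,0]

```text
clock: 16.45
eef_pos: [465.3, 78.9, 180.1]
tcp_rot: [-3.141, -0.002, -0.0]
contact_force: [0.5, -0.8, 0.1]
opening: 0.644
grasp_force: 0.0
```

```bash
python3 look.py 50|head -4; python3 -c "
import cv2
from rig import r
cv2.imwrite('pics/w6.png',r.grab_frame('wrist'))"
```

```text
16.45 [465.3  78.9 180.1] [-3.141e+00 -2.000e-03 -0.000e+00]
50 0.95 [295 161 351 236] [464.7  79. ] 0.9 delta [-0.6  0.1]
50 0.69 [346 250 390 339] [372.9  37.7] 7.5 delta [-92.4 -41.1]
wrist rest 0.96 [220   0 298  61] [576.9 128. ] 47.2
```

View pics/w6.png

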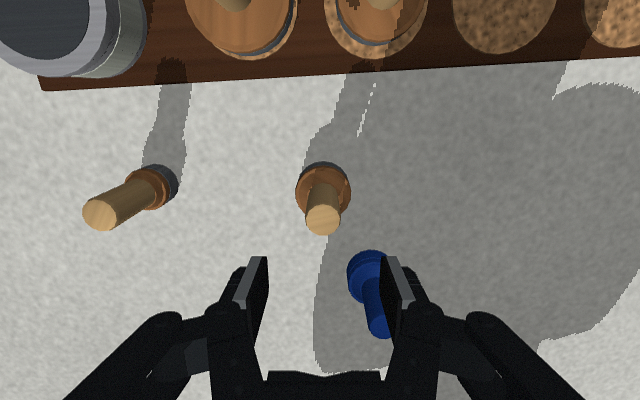

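Dauber 50 is centred with its top at (322,219), and blue is 90 mm behind and clear. I'll grip, lift and carry it to the third rest at (618.4, -60).

carry_out:
  delta_pos:
    - [0,0,0.02]
    - [0,0,0.05]
    - [0,0,0.08]
    - [0,0,0.1]
    - [0,0,0.106]
    - [0,0,0.106]
  rot:
    - [0,0,0]
    - [0,0,0]
    - [0,0,0]
    - [0,0,0]
    - [0,0,0]
    - [0,0,0]

```text
clock: 17.4
eef_pos: [464.2, 78.6, 73.5]
tcp_rot: [3.142, 0.0, -0.0]
contact_force: [0.4, 0.8, -0.7]
opening: 0.645
grasp_force: 0.0
```

carry_out:
  delta_pos:
    - [0,0,0]
    - [0,0,0]
    - [0,0,0]
    - [0,0,0]
    - [0,0,0]
    - [0,0,0]
  rot:
    - [0,0,0]
    - [0,0,0]
    - [0,0,0]
    - [0,0,0]
    - [0,0,0]
    - [0,0,0]
  claw: 0.015
  grip_force: 40

```text
clock: 18.15
eef_pos: [464.6, 78.6, 74.2]
tcp_rot: [-3.141, -0.002, -0.0]
contact_force: [-1.2, 0.7, 7.1]
opening: 0.294
grasp_force: 39.7
```

carry_out:
  delta_pos:
    - [0,0,-0.04]
    - [0,0,-0.09]
    - [0.02,0.02,-0.136]
    - [0.05,0.045,-0.136]
    - [0.08,0.075,-0.136]
    - [0.11,0.1,-0.136]
    - [0.14,0.125,-0.136]
    - [0.153,0.139,-0.136]
  rot:
    - [0,0,0]
    - [0,0,0]
    - [0,0,0]
    - [0,0,0]
    - [0,0,0]
    - [0,0,0]
    - [0,0,0]
    - [0,0,0]

```text
clock: 19.15
eef_pos: [617.9, -61.7, 209.3]
tcp_rot: [3.142, -0.0, -0.001]
contact_force: [0.6, 1.0, -1.1]
opening: 0.289
grasp_force: 39.8
```

carry_out:
  delta_pos:
    - [0,0,0]
    - [0,0,0]
  rot:
    - [0,0,0]
    - [0,0,0]

```text
clock: 19.4
eef_pos: [615.8, -59.8, 209.3]
tcp_rot: [-3.141, 0.001, 0.0]
contact_force: [0.9, 0.6, -0.8]
opening: 0.294
grasp_force: 39.8
```

Run:
```python
from look import *
s=r.sense();p=s['eef_pos']
c=cam("wrist");r.grab_frame("wrist")
print(p,s['tcp_rot'])
rests()
for d,z in((50,p[2]-74),(62,16),(74,16)):
  for k in r.cut_out(f"dauber_{d}_center","wrist"):
    b=mbox(k['mask']);x,e=fit(dauber(d,z),[(c,b)],p[:2]);print(d,k['p'],b,x,e,x-p[:2])
```

```text
[615.80889848 -59.79587858 209.25217521] [-3.14114159e+00  1.38818613e-03  3.63965950e-05]
wrist rest 0.94 [100 143 167 218] [614.3 128.3] 9.0
wrist rest 0.88 [283 138 363 204] [619.9 -59.5] 10.5
wrist rest 0.67 [186 142 265 219] [614.7  38.1] 0.6
wrist rest 0.58 [383 133 464 212] [ 623.1 -159.2] 0.2
50 0.94 [280 194 366 343] [616.82892391 -59.91452904] 3.349153279515633 [ 1.02002543 -0.11865046]
50 0.61 [230 371 236 384] [475.66991291 -23.08644768] 167.87284900204463 [-140.13898557   36.7094309 ]
50 0.48 [ 41 147 162 230] [666.36633339  22.44837687] 65.4087437373656 [50.55743491 82.24425545]
50 0.33 [519 129 640 212] [ 673.27862409 -151.98003583] 82.75092412633455 [ 57.46972561 -92.18415724]
62 0.7 [175 152 255 227] [615.60457113  37.53135025] 1.9806205412596682 [-0.20432735 97.32722883]
74 0.64 [ 41 146 162 229] [614.35821226 137.00183382] 2.221042063293197 [ -1.45068622 196.7977124 ]
```

carry_out:
  delta_pos:
    - [0.001,0,0.03]
    - [0.001,0,0.065]
    - [0.001,0,0.095]
    - [0.001,0,0.11]
    - [0.001,0,0.116]
    - [0.001,0,0.118]
    - [0.001,0,0.12]
    - [0.001,0,0.12]
  rot:
    - [0,0,0]
    - [0,0,0]
    - [0,0,0]
    - [0,0,0]
    - [0,0,0]
    - [0,0,0]
    - [0,0,0]
    - [0,0,0]

```text
clock: 20.65
eef_pos: [618.6, -60.5, 90.4]
tcp_rot: [3.141, -0.002, -0.0]
contact_force: [0.6, 0.2, 1.6]
opening: 0.294
grasp_force: 39.8
```

carry_out:
  delta_pos:
    - [0,0,0.0003]
    - [0,0,0.0003]
  rot:
    - [0,0,0]
    - [0,0,0]

```text
clock: 20.9
eef_pos: [618.7, -60.6, 90.3]
tcp_rot: [3.141, -0.002, -0.0]
contact_force: [-0.6, 1.2, 5.8]
opening: 0.292
grasp_force: 40.4
```

carry_out:
  delta_pos:
    - [0,0,0]
    - [0,0,0]
    - [0,0,0]
    - [0,0,0]
  rot:
    - [0,0,0]
    - [0,0,0]
    - [0,0,0]
    - [0,0,0]
  claw: 0.055

```text
clock: 21.4
eef_pos: [617.9, -60.5, 89.1]
tcp_rot: [-3.142, 0.0, -0.0]
contact_force: [-0.5, 1.3, -0.2]
opening: 0.644
grasp_force: 0.0
```

carry_out:
  delta_pos:
    - [0,0,-0.04]
    - [0,0,-0.09]
    - [-0.03,-0.04,-0.1]
    - [-0.06,-0.09,-0.1]
    - [-0.09,-0.14,-0.095]
    - [-0.12,-0.19,-0.09]
    - [-0.14,-0.24,-0.09]
    - [-0.153,-0.297,-0.09]
  rot:
    - [0,0,0]
    - [0,0,0]
    - [0,0,0]
    - [0,0,0]
    - [0,0,0]
    - [0,0,0]
    - [0,0,0]
    - [0,0,0]

```text
clock: 22.4
eef_pos: [463.9, 237.7, 179.4]
tcp_rot: [3.142, -0.0, -0.0]
contact_force: [1.1, 0.6, -0.3]
opening: 0.647
grasp_force: 0.0
```

carry_out:
  delta_pos:
    - [0,0,0]
    - [0,0,0]
  rot:
    - [0,0,0]
    - [0,0,0]

```text
clock: 22.65
eef_pos: [464.8, 236.4, 179.1]
tcp_rot: [3.141, 0.0, 0.001]
contact_force: [0.4, 0.7, -0.2]
opening: 0.645
grasp_force: 0.0
```

```bash
python3 look.py 38|head -4
```

```text
22.65 [464.8 236.4 179.1] [3.141e+00 0.000e+00 1.000e-03]
38 0.56 [303 165 345 231] [467.9 235.5] 2.6 delta [ 3.1 -0.9]
wrist rest 0.87 [399   0 466  60] [576.3 156.1] 48.5
wrist rest 0.81 [528   0 609  58] [576.2  44.6] 50.5
```

carry_out:
  delta_pos:
    - [0.0025,0.001,0.02]
    - [0.0025,0.001,0.05]
    - [0.0025,0.001,0.08]
    - [0.0025,0.001,0.1]
    - [0.0025,0.001,0.105]
    - [0.0025,0.001,0.105]
  rot:
    - [0,0,0]
    - [0,0,0]
    - [0,0,0]
    - [0,0,0]
    - [0,0,0]
    - [0,0,0]

```text
clock: 23.55
eef_pos: [467.8, 234.9, 74.4]
tcp_rot: [3.141, 0.0, -0.001]
contact_force: [0.7, -0.3, -0.2]
opening: 0.643
grasp_force: 0.0
```

carry_out:
  delta_pos:
    - [0,0,0]
    - [0,0,0]
    - [0,0,0]
    - [0,0,0]
    - [0,0,0]
    - [0,0,0]
  rot:
    - [0,0,0]
    - [0,0,0]
    - [0,0,0]
    - [0,0,0]
    - [0,0,0]
    - [0,0,0]
  claw: 0.015
  grip_force: 40

```text
clock: 24.3
eef_pos: [468.1, 235.7, 75.1]
tcp_rot: [-3.141, -0.001, 0.0]
contact_force: [0.3, -2.0, 6.5]
opening: 0.293
grasp_force: 39.1
```

carry_out:
  delta_pos:
    - [0,0,-0.04]
    - [0,0,-0.09]
    - [0,0.02,-0.136]
    - [0.01,0.06,-0.136]
    - [0.02,0.11,-0.136]
    - [0.03,0.16,-0.136]
    - [0.05,0.2,-0.136]
    - [0.06,0.23,-0.136]
  rot:
    - [0,0,0]
    - [0,0,0]
    - [0,0,0]
    - [0,0,0]
    - [0,0,0]
    - [0,0,0]
    - [0,0,0]
    - [0,0,0]

```text
clock: 25.3
eef_pos: [528.1, 3.8, 210.5]
tcp_rot: [3.142, -0.001, -0.001]
contact_force: [0.2, 0.3, -0.6]
opening: 0.294
grasp_force: 39.6
```

carry_out:
  delta_pos:
    - [0.02,0.035,0]
    - [0.04,0.075,0]
    - [0.065,0.115,0]
    - [0.085,0.15,0]
    - [0.094,0.165,0]
    - [0.094,0.165,0]
    - [0.094,0.165,0]
  rot:
    - [0,0,0]
    - [0,0,0]
    - [0,0,0]
    - [0,0,0]
    - [0,0,0]
    - [0,0,0]
    - [0,0,0]

```text
clock: 26.18
eef_pos: [620.7, -158.3, 210.1]
tcp_rot: [-3.141, 0.001, 0.0]
contact_force: [0.5, -0.1, -0.0]
opening: 0.293
grasp_force: 39.6
```

Run:
```python
from look import *
s=r.sense();p=s['eef_pos']
c=cam("wrist");r.grab_frame("wrist")
print(p,s['tcp_rot'])
rests()
for d,z in((38,p[2]-74),(50,16)):
  for k in r.cut_out(f"dauber_{d}_center","wrist"):
    b=mbox(k['mask']);x,e=fit(dauber(d,z),[(c,b)],p[:2]);print(d,k['p'],b,x,e,x-p[:2])
```

```text
[ 620.67905077 -158.31553425  210.09349668] [-3.14096581e+00  9.36375195e-04  3.95416495e-04]
wrist rest 0.87 [284 138 364 210] [ 624.7 -159. ] 4.4
wrist rest 0.79 [  2 147  73 196] [615.5 128. ] 26.2
wrist rest 0.71 [ 92 147 170 223] [614.6  35.6] 1.4
wrist rest 0.68 [185 143 265 220] [618.4 -59.5] 0.1
wrist rest 0.34 [419 134 532 219] [ 626.2 -319.7] 25.8
38 0.79 [291 203 356 343] [ 621.75130925 -158.8714076 ] 3.2483932193195812 [ 1.07225848 -0.55587336]
50 0.73 [177 159 251 228] [619.40305841 -62.02544468] 1.6582325348858262 [-1.27599236 96.29008956]
50 0.43 [183 359 197 373] [473.90865458 -45.38755267] 73.55322070349075 [-146.7703962   112.92798158]
```

carry_out:
  delta_pos:
    - [0.0005,0,0.03]
    - [0.0005,0,0.065]
    - [0.0005,0,0.095]
    - [0.0005,0,0.11]
    - [0.0005,0,0.116]
    - [0.0005,0,0.118]
    - [0.0005,0,0.1195]
    - [0.0005,0,0.1195]
  rot:
    - [0,0,0]
    - [0,0,0]
    - [0,0,0]
    - [0,0,0]
    - [0,0,0]
    - [0,0,0]
    - [0,0,0]
    - [0,0,0]

```text
clock: 27.38
eef_pos: [622.3, -159.6, 91.4]
tcp_rot: [3.141, -0.001, -0.0]
contact_force: [-0.3, 0.5, -0.1]
opening: 0.291
grasp_force: 39.6
```

carry_out:
  delta_pos:
    - [0,0,0.0003]
    - [0,0,0.0003]
  rot:
    - [0,0,0]
    - [0,0,0]

```text
clock: 27.62
eef_pos: [622.4, -159.6, 91.2]
tcp_rot: [3.141, -0.001, -0.0]
contact_force: [-0.8, 1.0, 4.9]
opening: 0.29
grasp_force: 39.9
```

Release, rise, and back off for a check view.

carry_out:
  delta_pos:
    - [0,0,0]
    - [0,0,0]
    - [0,0,0]
    - [0,0,0]
  rot:
    - [0,0,0]
    - [0,0,0]
    - [0,0,0]
    - [0,0,0]
  claw: 0.055

```text
clock: 28.12
eef_pos: [621.9, -159.5, 90.3]
tcp_rot: [-3.142, 0.0, -0.0]
contact_force: [0.2, 1.3, 0.0]
opening: 0.642
grasp_force: 0.0
```

carry_out:
  delta_pos:
    - [0,0,-0.04]
    - [0,0,-0.09]
    - [-0.02,-0.04,-0.14]
    - [-0.03,-0.08,-0.17]
    - [-0.05,-0.12,-0.2]
    - [-0.05,-0.15,-0.22]
    - [-0.05,-0.15,-0.22]
    - [-0.05,-0.15,-0.22]
  rot:
    - [0,0,0]
    - [0,0,0]
    - [0,0,0]
    - [0,0,0]
    - [0,0,0]
    - [0,0,0]
    - [0,0,0]
    - [0,0,0]

```text
clock: 29.12
eef_pos: [571.7, -9.9, 309.9]
tcp_rot: [3.141, 0.001, 0.0]
contact_force: [-0.0, -0.1, -0.6]
opening: 0.642
grasp_force: 0.0
```

Run:
```python
from look import *
import cv2
s=r.sense();p=s['eef_pos']
print(s['clock'],p,s['tcp_rot'])
ims=[]
for n in("wrist","side"):
  c=cam(n);ims.append(r.grab_frame(n))
  for d in(38,50,62,74):
    for k in r.cut_out(f"dauber_{d}_center",n)[:2]:
      b=mbox(k['mask']);x,e=fit(dauber(d,16),[(c,b)],p[:2]);print(n,d,round(k['p'],2),b,x.round(1),e.round(1))
  for k in r.cut_out("rest_a",n):
      b=mbox(k['mask']);x,e=fit(circ(40,16),[(c,b)]);print(n,'rest',b,x.round(1),e.round(1))
cv2.imwrite('pics/w7.png',ims[0]);cv2.imwrite('pics/s7.png',cv2.resize(ims[1][90:290,170:410],None,fx=3,fy=3))
```

```text
29.125 [571.71967199  -9.86661053 309.86032991] [3.14122438e+00 6.46436008e-04 3.16482135e-04]
wrist 38 0.94 [429 106 487 140] [ 622.8 -159.1] 1.5
wrist 50 0.76 [281 273 314 333] [384.5  26.3] 2.3
wrist 50 0.68 [344 103 388 147] [618.7 -60.8] 0.2
wrist 62 0.9 [255 100 310 156] [615.1  38.4] 0.8
wrist 74 0.92 [163  97 234 161] [613.6 137.2] 1.5
wrist rest [410  86 475 152] [ 623.2 -158.2] 0.1
wrist rest [330  90 395 156] [618.3 -58.9] 0.4
wrist rest [195  96 238 147] [613.1 119.7] 13.8
side 38 0.73 [330 137 343 169] [ 619.3 -156. ] 0.9
side 50 0.96 [354 217 375 255] [358.2  43. ] 2.2
side 50 0.94 [304 152 323 187] [613.4 -58.5] 0.6
side 62 0.57 [274 168 300 207] [610.5  40.4] 0.4
side 74 0.68 [240 186 273 228] [611.3 140.1] 0.5
side 74 0.46 [331 137 344 168] [ 634.4 -168.8] 8.7
side rest [322 158 351 175] [ 617.3 -154.3] 0.3
side rest [272 194 304 210] [603.4  44.7] 2.5
side rest [298 177 328 192] [608.1 -50.8] 1.9
```

View pics/w7.png

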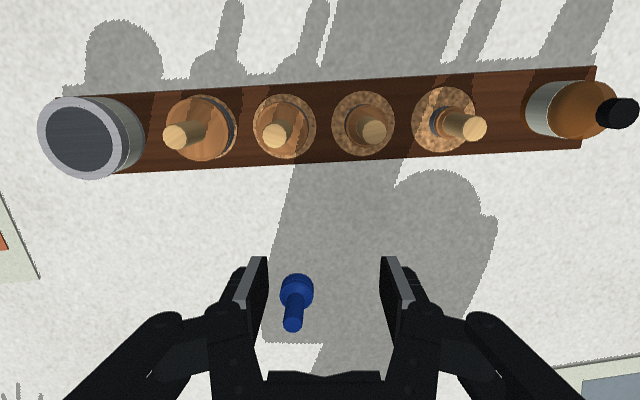

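View pics/s7.png

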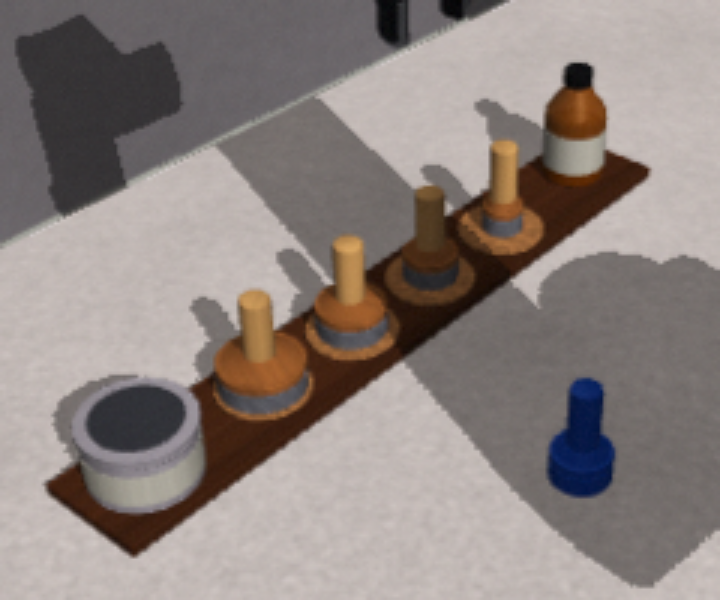

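Both views show all four daubers upright and centred on their rests, in the order tin, 74, 62, 50, 38, bottle. In the wrist view they are at about (200,128), (284,127), (363,125) and (443,119). The gripper is clear of everything, so I'm handing in.

```bash
python3 -c "
from rig import r
print(r.sign_off())"
```

```text
the job is handed in; nothing more can be done
None
```

I put the four daubers upright on their cork rests in the order tin, 74, 62, 50, 38, bottle, each within about 3 mm of centre by the cameras, without touching the tin or the bottle, and handed the job in at about 30 s; the hand-in gave no verdict.

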